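# Seat a dryer stacking pin by feel

## Task

Fit the locating pin to the dryer stacking rail: take the steel pin out of its grey block, set its tip down lightly on the bare steel strip near one end of the rail's window, and slide it along the strip's centreline, pressing only gently, until it drops into the strip's one open hole (the other positions are plugged flush). Lower it until its collar sits fully home on the strip, let go and leave it standing upright; do not disturb the detergent bottle, cup or hairbrush.

Things in the scene. Friction and masses are not known exactly. Their poses are not given: they have to be found in the camera images.
- rail: Dryer stacking rail: white-painted steel channel fixed to the counter, rigid, 290 long (its y axis), 66 wide (x). Origin: centre of its underside; z up. Its middle (y -60 to 60 mm) is an open window onto a bare steel strip. White lips along the sides (x beyond 20 mm) rise 34 mm above the origin, white end covers (y beyond 60 mm) 36, their bolt heads 39. Over 25 N on it damages the finish.
- rail_window (a point): Middle of the window, on the strip's top face (30 mm above the rail's origin); axes as the rail's. The strip is 40 wide, flat, rigid, clamped, with one round blind hole, 14 wide, 24 deep, on the line x = 0. Where along y is not measured: its centre is anywhere from -35 to 35 mm. Dark discs of the same width, 24 mm apart along the centreline, are flush plugs: like the hole to the eye, but flat.
- pin_grip (a point): Centre of the loose steel pin's grip, a plain round bar 18 in diameter, 50 long, axis z; 52 mm above the tip. Below it a round collar 28 across, 5 thick, then the shank, 12 in diameter, 22 long, with a 1.5 mm chamfer at the tip. 77 long in all, 0.09 to 0.18 kg. Starts upright, hanging by its collar in the block. Any yaw is alike.
- pin_tip (a point): Centre of the flat end of the pin's shank, its lowest point when upright; z points up the pin.
- pin: The same pin; the origin is at its tip, z up the pin.
- block: Grey plastic block fixed to the counter, 70 x 70 x 40 high, origin at the centre of its underside. The pin starts in the 17 mm wide hole in its middle, its collar resting on the block's top, and lifts straight out.
- detergent: White detergent bottle, 72 in diameter, 200 high, loose, to be left alone; origin at the centre of its underside.
- cup: Clear plastic cup, 76 across the rim, 85 high, loose, to be left alone; origin at the centre of its underside.
- hairbrush: Hairbrush lying bristles down, about 215 long (x axis), 50 wide, 27 high, loose, to be left alone; origin on the counter under its middle.
Not all that is in view belongs to the job. There is more than one size of the pin; the job needs the smaller.

How it is judged:
By the outcome, as a careful person would: the job done as asked, in the order asked, and still so for the second after the job is handed in, with the robot touching nothing.
It also fails if it takes over 72 s, if anything falls off the work surface, if the arm or the gripper's body presses on something with over 40 N, if the wrist force passes 120 N, or if a joint passes its speed limit or range.

## Robot

A 7-joint arm with a two-finger parallel gripper is mounted at the origin on the work surface. World frame = base frame: x ahead of the robot, y to its left, z up, the work surface at z = 0. Lengths are in m, angles in rad, forces in N, time in s.
With the tool pointing down it reaches from about 0.4 to 0.85 m from the base axis. Payload 10.4 kg.
Tool frame: the origin (TCP) lies between the finger pads; the fingertips stand manip.finger_overhang ahead of it and the grasp point (between the pads) lies 11 mm behind it (manip.finger_overhang is the distance from the TCP to the fingertips, in m); x points along the fingers, z is the direction in which the jaws open and shut, and the axes are right-handed (so a half turn about x gives the same grasp; the last joint's range is limited). The gripper opens to 85 mm and grips with 20 to 120 N. Pads are 22 mm wide; open, the fingers measure 114 mm over their backs; the gripper's body (76 mm by 85 mm) begins 54 mm behind the grasp point. The pads swing forward as they close: fully open they stand 13 mm farther back than shut.
Start: joints at [1.098, 0.332, -0.065, 1.46, 0.022, 1.35, -0.088], TCP at [0.272, -0.563, 0.239] pointing down, gripper open.
Joint ranges: [-2.6, 2.6], [-0.5, 2.12], [-1.47, 1.34], [0.16, 2.42], [-1.27, 4.41], [0.06, 2.06], [-2.6, 2.6]. Speed limits (rad/s): [2.22, 2.22, 2.79, 2.79, 3.14, 3.14, 3.14].

## Interface

Orientations are given as a unit quaternion [x, y, z, w].
In Python, from workcell import get_obs, camera, workorder, manip gives the robot as it stands. The module is installed in compiled form; this text tells all that it offers.
- The arm moves only by the tool play_rows, never from a script. Its argument "increments" is text: rows parted by semicolons, each of 4 numbers parted by spaces: the shift along the tool's x, y, z in m, then the turn about the tool's x in rad. A call has 1 to 20 rows; each row shifts and turns the pose as measured when the row begins, along the tool's axes as they then stand; what a row does not reach is not made up. A row lasts 1/10 s, in which the tool goes at most 50 mm and 8.59 degrees, less where a joint would pass 70% of its speed; a pose out of reach is approached as far as the arm can. A call is refused whole if a number of a shift passes 0.05 or a number of a turn 0.15, either way. A call with a gripper value outside its range is refused whole. "hand" is the gripper command: -1 is fully open, 1 is shut, values between are in proportion, set as the call begins (left out, the last holds). The fingers move at their own pace and stop on an object; "squeeze" is the grip in N (left out, the last holds). Time passes only in rows, so rows that do not move let the fingers close. It gives the time, the measured TCP pose, the force and the opening at its end, in the units of the state.
- get_obs(): the state, without advancing time (a new reading comes with each control period).
- camera(name): name is "scene" or "side" or "wrist"; returns a dict with "img" (420x560x3 uint8, blue, green, red), "fov_y" (degrees; the focal length in pixels is half the picture's height over the tangent of half this angle, whatever the lens; pixels are square), "cx", "cy" (the principal point, pixels), "distortion" ([k1, k2, p1, p2, k3] as OpenCV has them; the pictures are not rectified), "R" (3x3) and "t" (3): a world point X has camera coordinates R X + t; the wrist camera has in their place "tool_from_camera" (4x4, takes a point from camera to tool coordinates, whose origin is the TCP and whose axes are the tool frame's). Camera axes: x right, y down, z forward; pixel columns grow to the right and rows downward; lengths in m; the calibration is good to about 2 mm. A picture is of the moment at which its call begins: read the wrist's pose just before it. There is no depth.
- workorder.hand_in(): hands the job in, once; it reports no verdict.
The state is a dict: "clock": time; "joint_pos": joint angles; "joint_velocities": joint speeds; "tau": joint torques, N m; "position": TCP position; "ee_rot": TCP orientation; "ft_force": force on the tool from outside, world axes, zero at the start; "torque": the same for the moment, N m; "grip_width": opening from 0.0 (shut) to 1.0 (fully open).
Only numpy, scipy, OpenCV 4.12 (cv2) and the standard library are available. Lean on these libraries where they do the work, as an engineer would, in place of code of your own. Each camera call takes 0.05 s, during which the arm holds its last target.

## Working session

There is one attempt and no reset: what is moved stays moved. The work goes in short steps, Python scripts to look and compute and a tool call to move; the robot and the scene stay as the last step left them, time stands still between calls to the robot, and variables do not carry over. Pictures are saved under pics/ and viewed, and the job is handed in when it is done.

Besides the shell and the picture viewer there is one more tool, called after ">>>" as name(argument=value, ...) on one line, values as JSON. play_rows: Moves the arm, as the interface text tells. Its arguments: {"type":"object","properties":{"increments":{"type":"string"},"hand":{"type":"number"},"squeeze":{"type":"number"}},"required":["increments"]}

```bash
mkdir -p pics; ls; python3 - <<'E'
from workcell import get_obs,camera,workorder,manip
import cv2,numpy as np
o=get_obs()
for k,v in o.items(): print(k,np.round(v,4))
print(manip.finger_overhang)
for n in ("scene","side","wrist"):
    c=camera(n); cv2.imwrite(f"pics/{n}0.png",c["img"])
    print(n,{k:np.round(v,4).tolist() for k,v in c.items() if k!="img"})
E
```

```text
pics
clock 0.0
joint_pos [ 1.0984  0.3329 -0.0647  1.4609  0.0216  1.3499 -0.0885]
joint_velocities [-0.0006 -0.0007  0.0003 -0.0012  0.0005 -0.0002 -0.001 ]
tau [-2.00000e-03 -6.25452e+01  4.78000e-02 -3.91615e+01  1.61000e-02
  9.70000e-03  0.00000e+00]
position [ 0.2716 -0.5625  0.2385]
ee_rot [ 0.3761  0.5994 -0.3756  0.5985]
ft_force [-1.1339 -0.7459  0.5124]
torque [ 0.008  -0.0179 -0.0107]
grip_width 0.999
0.008
scene {'fov_y': 51.7835, 'cx': 274.6562, 'cy': 209.8279, 'distortion': [-0.1058, 0.0, 0.0, 0.0, 0.0], 'R': [[0.4834, 0.8754, 0.0013], [0.7174, -0.3953, -0.5737], [-0.5017, 0.2783, -0.8191]], 't': [-0.2975, -0.4206, 1.5482]}
side {'fov_y': 45.8218, 'cx': 280.952, 'cy': 211.7052, 'distortion': [-0.0599, 0.0, 0.0, 0.0, 0.0], 'R': [[-0.9661, -0.2579, -0.0112], [-0.118, 0.4801, -0.8693], [0.2295, -0.8385, -0.4942]], 't': [0.6359, 0.1221, 1.4592]}
wrist {'fov_y': 71.9611, 'cx': 276.3926, 'cy': 210.148, 'distortion': [-0.0196, 0.0, 0.0, 0.0, 0.0], 'tool_from_camera': [[0.0002, -0.3184, 0.9479, -0.1337], [0.0012, -0.9479, -0.3184, 0.0811], [1.0, 0.0012, 0.0002, 0.0003], [0.0, 0.0, 0.0, 1.0]]}
```

View pics/scene0.png

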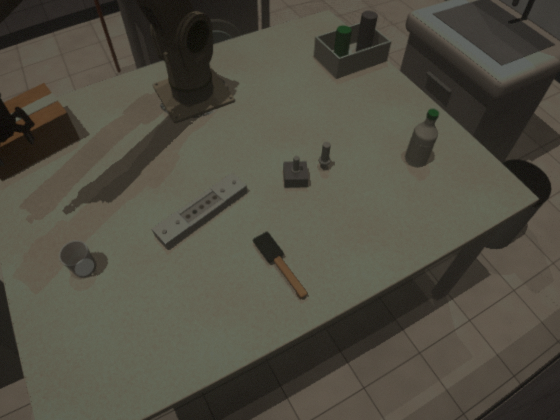

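View pics/side0.png

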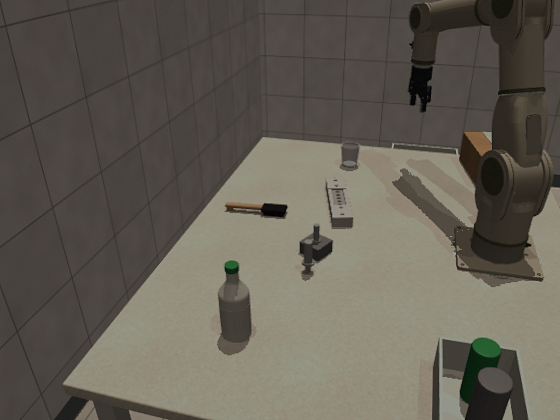

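View pics/wrist0.png

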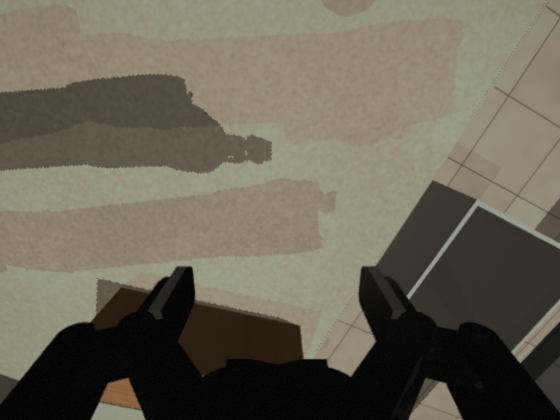

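The scene view shows the rail at about (201,210), the block with its pin at (296,172), another pin standing at (325,153), the brush at (280,265), the cup at (79,260) and the bottle at (422,140). Next I'll enlarge these areas.

```bash
cat > h.py <<'E'
import cv2,numpy as np
from workcell import get_obs,camera
from scipy.spatial.transform import Rotation as Ro
def K(c):
    f=210/np.tan(np.radians(c["fov_y"]/2)); return np.array([[f,0,c["cx"]],[0,f,c["cy"]],[0,0,1.]])
def ext(c,o=None):
    if "R" in c: return np.array(c["R"]),np.array(c["t"])
    T=np.eye(4);T[:3,:3]=Ro.from_quat(o["ee_rot"]).as_matrix();T[:3,3]=o["position"]
    M=np.linalg.inv(T@np.array(c["tool_from_camera"]));return M[:3,:3],M[:3,3]
def toz(c,px,z,o=None):
    R,t=ext(c,o);u=cv2.undistortPoints(np.array(px,float).reshape(-1,1,2),K(c),np.array(c["distortion"]))[:,0]
    C=-R.T@t; d=np.c_[u,np.ones(len(u))]@R
    return C+d*((z-C[2])/d[:,2])[:,None]
def proj(c,X,o=None):
    R,t=ext(c,o);return cv2.projectPoints(np.array(X,float).reshape(-1,1,3),cv2.Rodrigues(R)[0],t,K(c),np.array(c["distortion"]))[0][:,0]
def crop(img,x0,y0,x1,y1,s,name):
    g=img[y0:y1,x0:x1].astype(float); g=np.clip(255*(g/255)**0.6,0,255).astype(np.uint8)
    cv2.imwrite(name,cv2.resize(g,None,fx=s,fy=s,interpolation=cv2.INTER_CUBIC))
E
python3 - <<'E'
from h import *
c=camera("scene");crop(c["img"],145,165,265,255,6,"pics/c_rail.png");crop(c["img"],265,130,345,200,8,"pics/c_block.png")
c=camera("side");crop(c["img"],290,215,345,285,8,"pics/s_block.png");crop(c["img"],310,170,370,235,8,"pics/s_rail.png")
E
```

```text
(no output)
```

View pics/c_rail.png

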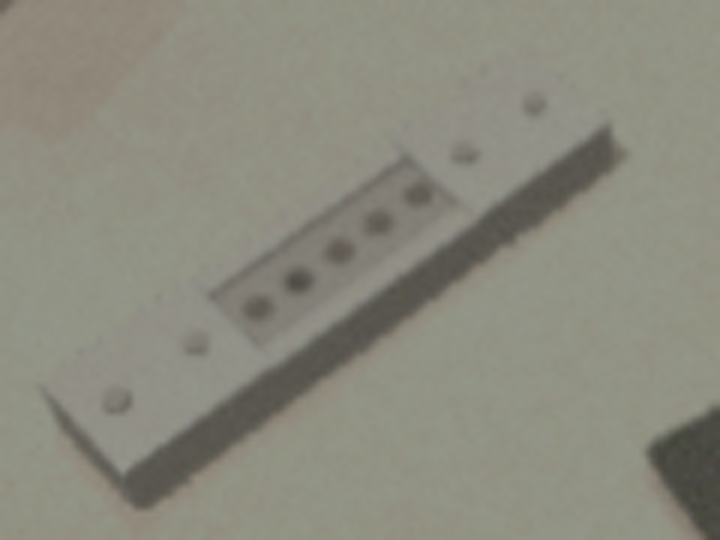

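View pics/c_block.png

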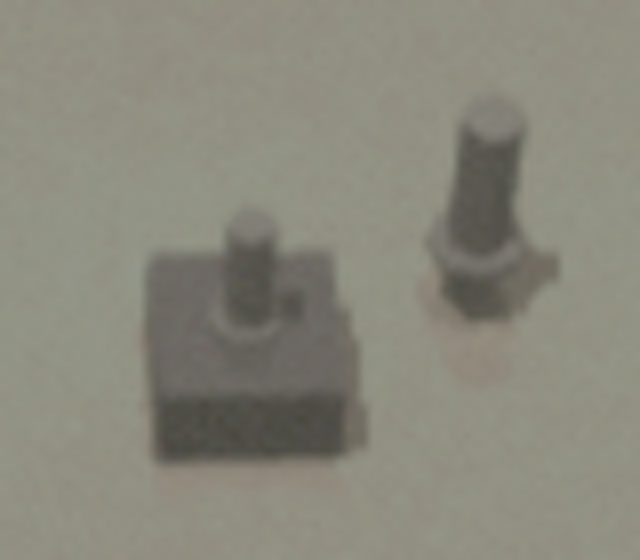

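View pics/s_block.png

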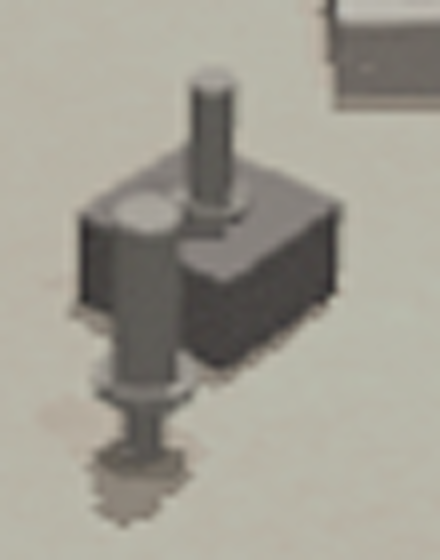

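View pics/s_rail.png

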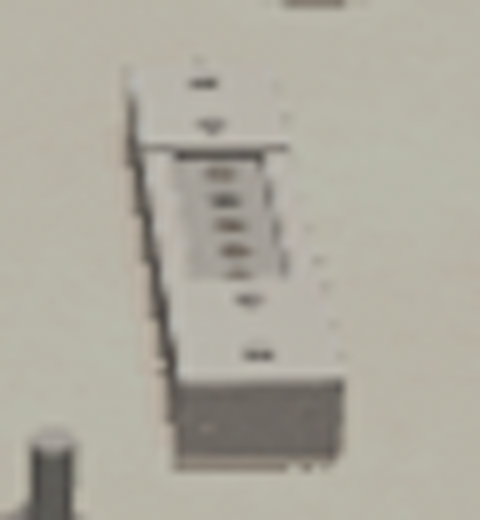

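```bash
python3 - <<'E'
from h import *
np.set_printoptions(precision=4,suppress=True)
a=camera("scene");b=camera("side")
P=lambda l,s,x,y:[(u/s+x-.0,v/s+y) for u,v in l]
print("pin top",toz(a,P([(252,222)],8,265,130),.095),toz(b,P([(213,80)],8,290,215),.095))
print("block top",toz(a,P([(148,255),(333,252),(348,388),(150,393)],8,265,130),.04))
print("block side",toz(b,P([(80,215),(215,145),(340,205),(218,280)],8,290,215),.04))
w=toz(a,P([(210,297),(405,158)],6,145,165),.034);print("window upper corners",w)
d=toz(a,P([(258,308),(298,282),(340,251),(379,223),(419,195)],6,145,165),.030);print("discs",d,np.linalg.norm(np.diff(d,axis=0),axis=1))
d2=toz(b,P([(220,174),(225,202),(230,226),(235,251)],8,310,170),.030);print("discs side",d2)
print("railtop",toz(a,P([(42,388),(122,476),(610,128)],6,145,165),.036))
print("bolts",toz(a,P([(117,399),(196,343),(464,153),(535,103)],6,145,165),.038))
print("big pin",toz(a,P([(494,118)],8,265,130),.11))
print("brush",toz(a,[(262,240),(303,292)],.02))
E
```

```text
pin top [[0.5215 0.1236 0.095 ]] [[0.5178 0.1246 0.095 ]]
block top [[0.4755 0.1077 0.04  ]
 [0.5079 0.1699 0.04  ]
 [0.5672 0.1401 0.04  ]
 [0.5343 0.0752 0.04  ]]
block side [[0.5627 0.1401 0.04  ]
 [0.5244 0.0811 0.04  ]
 [0.4718 0.1107 0.04  ]
 [0.5055 0.1695 0.04  ]]
window upper corners [[ 0.5003 -0.2387  0.034 ]
 [ 0.4699 -0.1253  0.034 ]]
discs [[ 0.514  -0.2208  0.03  ]
 [ 0.5094 -0.1986  0.03  ]
 [ 0.5026 -0.1742  0.03  ]
 [ 0.4965 -0.1513  0.03  ]
 [ 0.4906 -0.1277  0.03  ]] [0.0227 0.0254 0.0236 0.0243]
discs side [[ 0.5108 -0.2206  0.03  ]
 [ 0.5044 -0.195   0.03  ]
 [ 0.4988 -0.1736  0.03  ]
 [ 0.4931 -0.1518  0.03  ]]
railtop [[ 0.5114 -0.3255  0.036 ]
 [ 0.5728 -0.3096  0.036 ]
 [ 0.5028 -0.0309  0.036 ]]
bolts [[ 0.535  -0.2973  0.038 ]
 [ 0.524  -0.2543  0.038 ]
 [ 0.4839 -0.1     0.038 ]
 [ 0.4727 -0.0566  0.038 ]]
big pin [[0.5314 0.2191 0.11  ]]
brush [[ 0.6763 -0.0729  0.02  ]
 [ 0.861  -0.0541  0.02  ]]
```

```bash
cat >> h.py <<'E'
def plan(x,y,z,jaw=None):
    "show tool-frame shift to world point; jaw = desired world dir of tool z (2-vector)"
    o=get_obs();R=Ro.from_quat(o["ee_rot"]).as_matrix();d=R.T@(np.array([x,y,z])-o["position"])
    np.set_printoptions(precision=4,suppress=True)
    print("t",o["clock"],"pos",np.array(o["position"]),"F",np.array(o["ft_force"]),"g",o["grip_width"]);print("axes x,y,z\n",R.T);print("tool shift",d)
    if jaw is not None:
        j=R.T@np.array([*jaw,0]);print("turn about x",np.arctan2(-j[1],j[2]))
E
python3 - <<'E'
from h import *
plan(.52,.124,.2,(-.25,.968))
E
```

```text
t 0.35 pos [ 0.2717 -0.5628  0.2392] F [-0.9433 -0.8534  0.2932] g 1.0020467127844308
axes x,y,z
 [[-0.0001  0.0002 -1.    ]
 [ 0.9005  0.4348 -0.    ]
 [ 0.4348 -0.9005 -0.0002]]
tool shift [ 0.0393  0.5222 -0.5105]
turn about x -2.944525603939043
```

>>> play_rows(increments="0 0 0 0.1;0 0 0 0.1;0 0.032 -0.032 0;0 0.032 -0.032 0;0 0.032 -0.032 0;0 0.032 -0.032 0;0 0.032 -0.032 0;0 0.032 -0.032 0;0 0.032 -0.032 0;0 0.032 -0.032 0;0 0.032 -0.032 0;0 0.032 -0.032 0;0 0 0 0;0 0 0 0")

```text
clock: 1.75
position: [0.5132, -0.1611, 0.2384]
ee_rot: [0.437, 0.555, -0.437, 0.557]
ft_force: [0.3, -0.3, -0.8]
grip_width: 0.999
```

```bash
python3 - <<'E'
from h import *
plan(.504,-.177,.24,(.25,-.968))
o=get_obs();c=camera("wrist");cv2.imwrite("pics/w1raw.png",c["img"]);crop(c["img"],0,0,560,420,1.4,"pics/w1.png")
E
```

```text
t 1.75 pos [ 0.5132 -0.1611  0.2384] F [ 0.3447 -0.3086 -0.8121] g 0.9988578803485584
axes x,y,z
 [[ 0.0009 -0.0019 -1.    ]
 [ 0.9718  0.2359  0.0004]
 [ 0.2359 -0.9718  0.002 ]]
tool shift [-0.0016 -0.0127  0.0133]
turn about x -0.01454849720807049
```

View pics/w1.png

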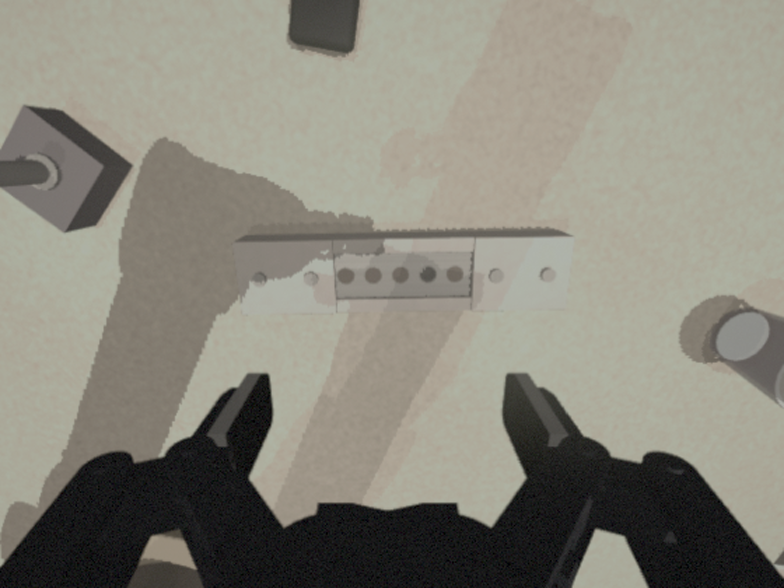

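```bash
python3 - <<'E'
from h import *
i=cv2.imread("pics/w1raw.png");crop(i,160,155,260,230,8,"pics/w1a.png");crop(i,230,160,340,225,7,"pics/w1b.png");crop(i,320,155,420,230,8,"pics/w1c.png")
E
```

```text
(no output)
```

View pics/w1a.png

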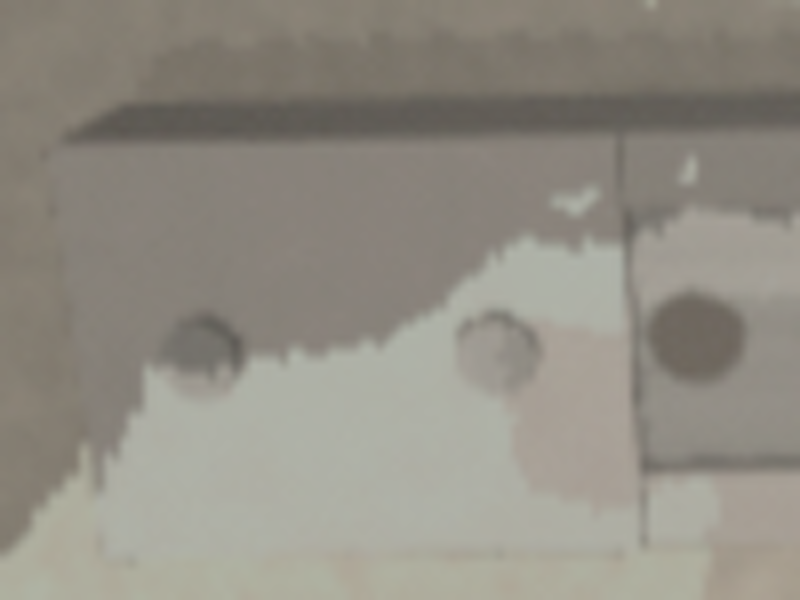

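View pics/w1b.png

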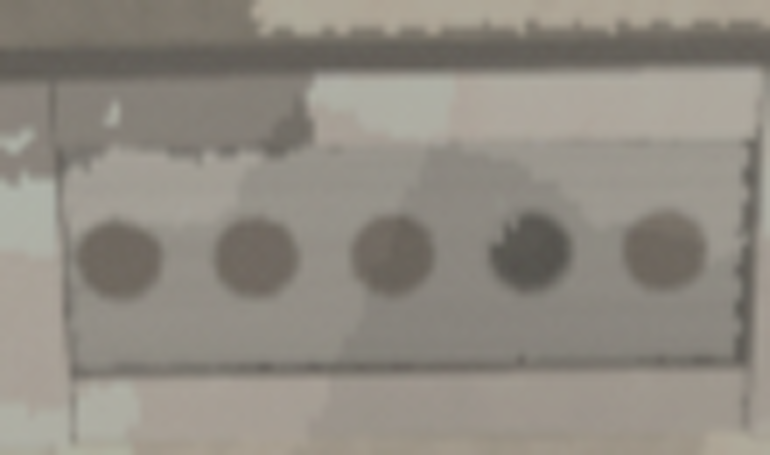

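View pics/w1c.png

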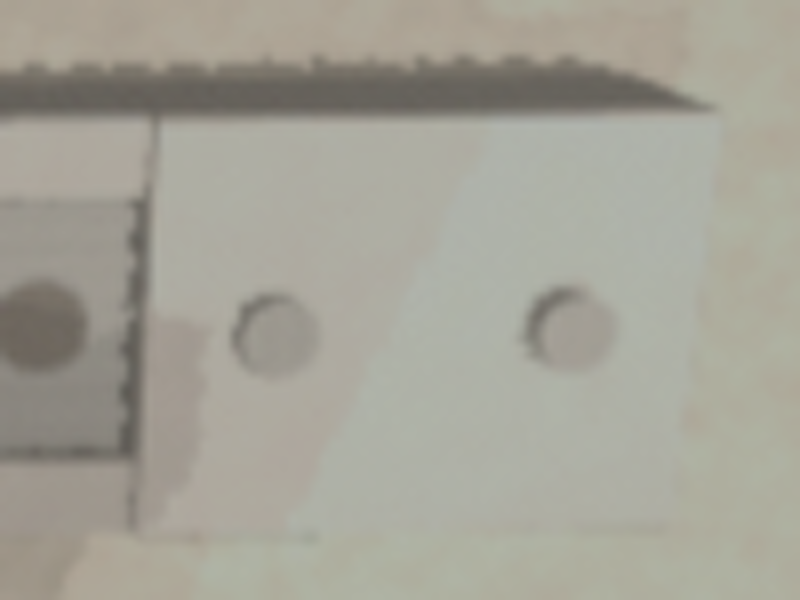

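The picture shows five discs on the strip. The fourth from the left, at about raw (305.7,196), is black with a shadow edge inside it, which suggests the open hole. The other four are brown and flat. I'll work out their positions.

```bash
python3 - <<'E'
from h import *
np.set_printoptions(precision=4,suppress=True)
o=get_obs();c=camera("wrist")
f=lambda l,s,x,y:[((u+.5)/s-.5+x,(v+.5)/s-.5+y) for u,v in l]
d=toz(c,f([(120,259),(256,257),(393,255),(530,252),(664,250)],7,230,160),.03,o);print(d,np.linalg.norm(np.diff(d,axis=0),axis=1))
k=toz(c,f([(65,142),(125,556)],8,160,155)+f([(718,112),(672,530)],8,320,155),.036,o);print("corners",k,k.mean(0))
s=toz(c,f([(632,215),(645,468)],8,160,155)+f([(146,200),(128,455)],8,320,155),.034,o);print("window top edge",s,s.mean(0))
print("bolts",toz(c,f([(203,355),(498,352)],8,160,155)+f([(276,336),(570,328)],8,320,155),.039,o))
i=c["img"];crop(i,0,60,110,180,5,"pics/w1d.png")
E
```

```text
[[ 0.4893 -0.1298  0.03  ]
 [ 0.4954 -0.1529  0.03  ]
 [ 0.5014 -0.1761  0.03  ]
 [ 0.5076 -0.1993  0.03  ]
 [ 0.5136 -0.2221  0.03  ]] [0.0239 0.024  0.024  0.0235]
corners [[ 0.4981 -0.0334  0.036 ]
 [ 0.4351 -0.0505  0.036 ]
 [ 0.57   -0.3084  0.036 ]
 [ 0.5068 -0.3262  0.036 ]] [ 0.5025 -0.1796  0.036 ]
window top edge [[ 0.5066 -0.1166  0.034 ]
 [ 0.4679 -0.1264  0.034 ]
 [ 0.5369 -0.2311  0.034 ]
 [ 0.4979 -0.2405  0.034 ]] [ 0.5023 -0.1786  0.034 ]
bolts [[ 0.4716 -0.0585  0.039 ]
 [ 0.4825 -0.1016  0.039 ]
 [ 0.5226 -0.255   0.039 ]
 [ 0.5343 -0.2975  0.039 ]]
```

View pics/w1d.png

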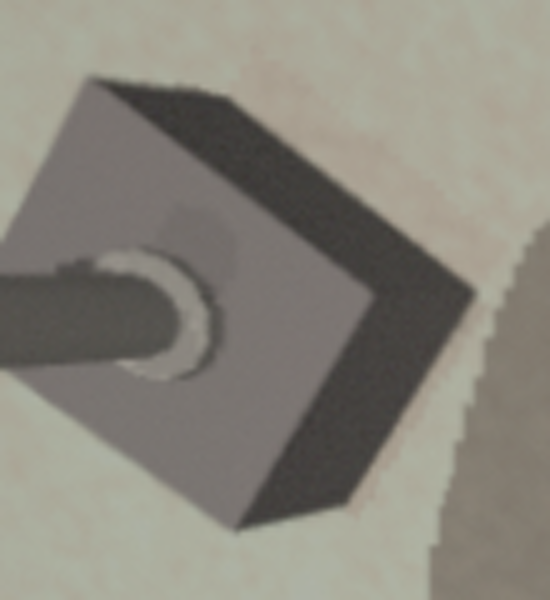

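>>> play_rows(increments="0 0.0105 -0.0394 0;0 0.0105 -0.0394 0;0 0.0105 -0.0394 0;0 0.0105 -0.0394 0;0 0.0105 -0.0394 0;0 0.0105 -0.0394 0;0 0.0105 -0.0394 0;0 0 0 0;0 0 0 0", hand=-0.2)

```text
clock: 2.75
position: [0.5218, 0.1171, 0.2374]
ee_rot: [0.444, 0.548, -0.446, 0.551]
ft_force: [0.5, -0.9, -0.3]
grip_width: 0.598
```

```bash
python3 - <<'E'
from h import *
plan(.52,.124,.15,(.2547,-.967))
o=get_obs();c=camera("wrist");cv2.imwrite("pics/w2raw.png",c["img"]);crop(c["img"],0,0,560,420,1.4,"pics/w2.png");
crop(c["img"],200,100,360,220,5,"pics/w2b.png");print(proj(c,[(.52,.124,.095),(.52,.124,.04)],o))
E
```

```text
t 2.75 pos [0.5218 0.1171 0.2374] F [ 0.4962 -0.8994 -0.3145] g 0.5981409439345785
axes x,y,z
 [[ 0.0018 -0.006  -1.    ]
 [ 0.9781  0.208   0.0005]
 [ 0.208  -0.9781  0.0063]]
tool shift [ 0.0873 -0.0004 -0.0076]
turn about x -0.04801559655459005
[[267.8251 199.4996]
 [268.8644 186.248 ]]
```

View pics/w2.png

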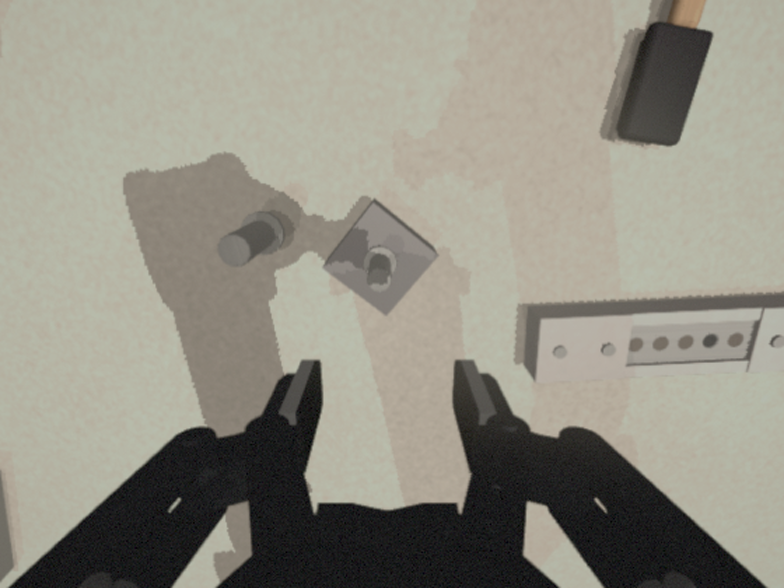

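View pics/w2b.png

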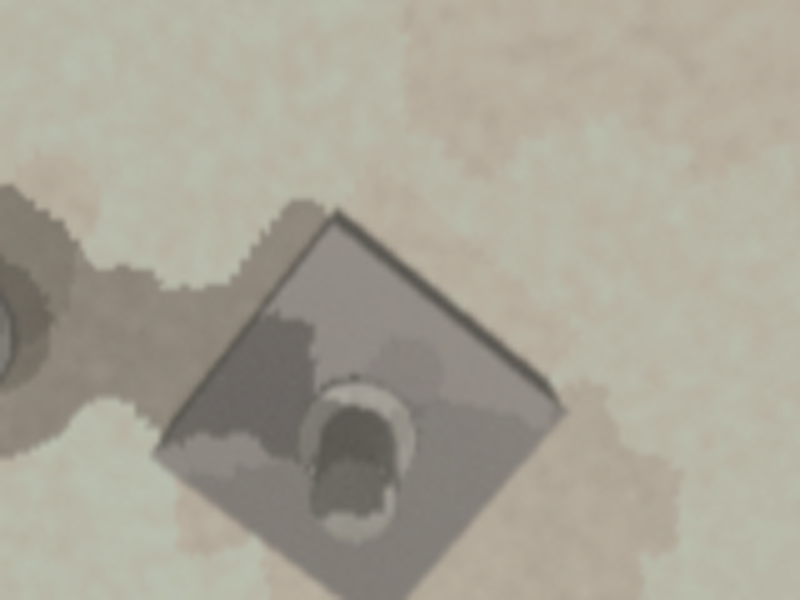

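```bash
python3 - <<'E'
from h import *
o=get_obs();c=camera("wrist")
p=toz(c,[(270.2,199.8)],.095,o);q=toz(c,[(271.5,187)],.045,o);print(p,q)
plan(*((p+q)[0,:2]/2),.15,(.2547,-.967))
E
```

```text
[[0.52009186 0.12195488 0.095     ]] [[0.52089745 0.12134088 0.045     ]]
t 2.85 pos [0.5218 0.1169 0.2375] F [0.0375 0.1379 0.0393] g 0.5984231444425404
axes x,y,z
 [[ 0.0019 -0.0058 -1.    ]
 [ 0.9783  0.2072  0.0007]
 [ 0.2072 -0.9783  0.006 ]]
tool shift [ 0.0874 -0.0003 -0.0054]
turn about x -0.048825106393569746
```

>>> play_rows(increments="0 0 0 -0.049;0.03 0 -0.002 0;0.03 0 -0.002 0;0.03 0 -0.002 0;0.02 0 0 0;0 0 0 0;0 0 0 0")

```text
clock: 3.55
position: [0.5234, 0.1087, 0.1254]
ee_rot: [0.435, 0.553, -0.438, 0.56]
ft_force: [1.1, 0.0, 0.3]
grip_width: 0.602
```

```bash
python3 - <<'E'
from h import *
plan(.5205,.1218,.063,(.2547,-.967))
o=get_obs();c=camera("wrist");crop(c["img"],0,0,560,420,1.4,"pics/w3.png");print(1.4*proj(c,[(.5205,.1218,.095),(.5205,.1218,.045)],o))
E
```

```text
t 3.55 pos [0.5234 0.1087 0.1254] F [1.12   0.0483 0.305 ] g 0.6023282546827179
axes x,y,z
 [[ 0.0052 -0.0098 -0.9999]
 [ 0.9712  0.2384  0.0027]
 [ 0.2383 -0.9711  0.0108]]
tool shift [ 0.0623  0.0001 -0.0141]
turn about x -0.01685587687490624
[[354.9038 348.9307]
 [360.6166 309.6265]]
```

View pics/w3.png

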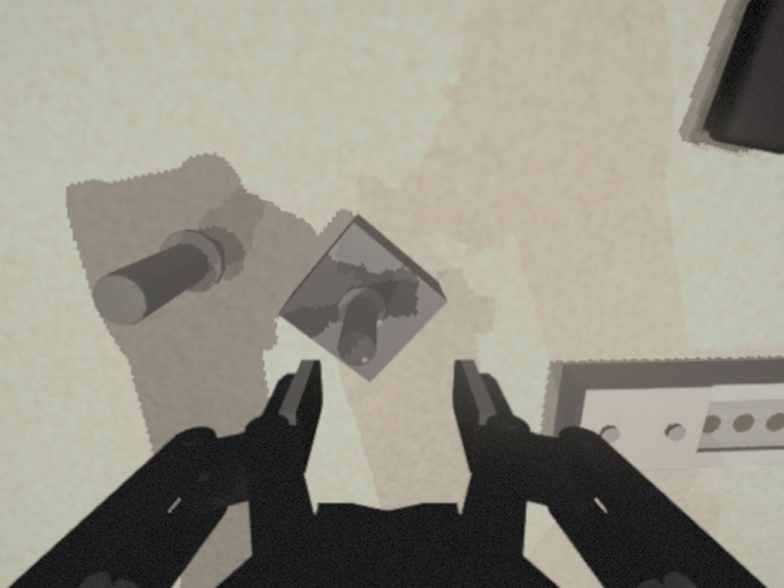

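>>> play_rows(increments="0 0 -0.005 0;0 0 -0.005 0;0 0 -0.004 0;0 0 0 0;0 0 0 0")

```text
clock: 4.1
position: [0.5219, 0.1237, 0.1294]
ee_rot: [0.436, 0.551, -0.437, 0.561]
ft_force: [-0.5, -1.0, -0.1]
grip_width: 0.599
```

```bash
python3 - <<'E'
from h import *
plan(.5205,.1218,.063,(.2547,-.967))
E
```

```text
t 4.1 pos [0.5219 0.1237 0.1294] F [-0.4596 -0.9984 -0.1322] g 0.5986205206619201
axes x,y,z
 [[ 0.0115 -0.0093 -0.9999]
 [ 0.9713  0.2377  0.0089]
 [ 0.2376 -0.9713  0.0118]]
tool shift [ 0.0664 -0.0024  0.0007]
turn about x -0.0175747037276136
```

>>> play_rows(increments="0 0 0 0;0 0 0 0;0 0 0 0;0 0 0 0;0 0 0 0;0 0 0 0")

```text
clock: 4.7
position: [0.522, 0.1233, 0.1294]
ee_rot: [0.437, 0.551, -0.437, 0.561]
ft_force: [0.4, 0.2, -0.3]
grip_width: 0.599
```

```bash
python3 - <<'E'
from h import *
plan(.5205,.1218,.063,(.2547,-.967))
E
```

```text
t 4.7 pos [0.522  0.1233 0.1294] F [ 0.434   0.2385 -0.2989] g 0.5991034113248269
axes x,y,z
 [[ 0.0114 -0.0095 -0.9999]
 [ 0.9714  0.2373  0.0088]
 [ 0.2372 -0.9714  0.0119]]
tool shift [ 0.0664 -0.0024  0.0003]
turn about x -0.017909918438793738
```

>>> play_rows(increments="0.008 -0.0004 0 0;0.008 -0.0004 0 0;0.008 -0.0004 0 0;0.008 -0.0004 0 0;0 0 0 0;0 0 0 0")

```text
clock: 5.3
position: [0.52, 0.1224, 0.0934]
ee_rot: [0.436, 0.551, -0.437, 0.561]
ft_force: [-0.1, -0.0, 0.2]
grip_width: 0.603
```

```bash
python3 - <<'E'
from h import *
plan(.5205,.1218,.063,(.2547,-.967))
o=get_obs();c=camera("wrist");crop(c["img"],0,0,560,420,1.4,"pics/w4.png");print(1.4*proj(c,[(.5205,.1218,.095),(.5205,.1218,.045)],o))
E
```

```text
t 5.3 pos [0.52   0.1224 0.0934] F [-0.0701 -0.033   0.2261] g 0.6028442137065655
axes x,y,z
 [[ 0.0095 -0.0097 -0.9999]
 [ 0.9714  0.2373  0.0069]
 [ 0.2373 -0.9714  0.0117]]
tool shift [0.0304 0.0002 0.0003]
turn about x -0.017907706126699466
[[387.3066 386.6745]
 [386.0664 332.7744]]
```

View pics/w4.png

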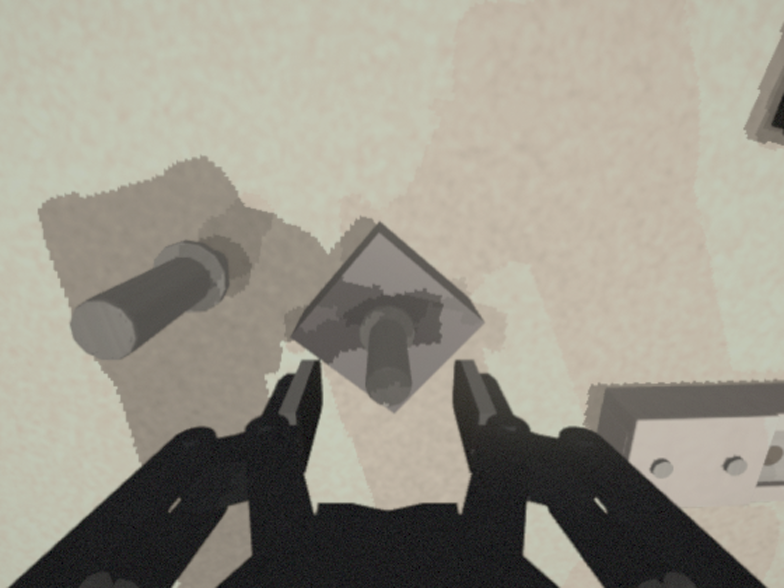

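>>> play_rows(increments="0.008 0 0 0;0.008 0 0 0;0.008 0 0 0;0.005 0 0 0;0 0 0 0;0 0 0 0")

```text
clock: 5.95
position: [0.5204, 0.1221, 0.0619]
ee_rot: [0.436, 0.551, -0.437, 0.561]
ft_force: [-0.1, 0.6, 0.5]
grip_width: 0.6
```

```bash
python3 - <<'E'
from h import *
plan(.5205,.1218,.063,(.2547,-.967))
E
```

```text
t 5.95 pos [0.5204 0.1221 0.0619] F [-0.1059  0.5549  0.4678] g 0.6003707473972069
axes x,y,z
 [[ 0.0097 -0.0096 -0.9999]
 [ 0.9714  0.2373  0.0072]
 [ 0.2372 -0.9714  0.0116]]
tool shift [-0.0011  0.      0.0003]
turn about x -0.017958015311309153
```

>>> play_rows(increments="0 0 0 0;0 0 0 0;0 0 0 0;0 0 0 0;0 0 0 0;0 0 0 0;0 0 0 0", hand=1, squeeze=50)

```text
clock: 6.65
position: [0.5206, 0.1222, 0.0625]
ee_rot: [0.436, 0.551, -0.437, 0.561]
ft_force: [-0.2, -0.6, -0.8]
grip_width: 0.197
```

>>> play_rows(increments="-0.008 0 0 0;-0.008 0 0 0;-0.008 0 0 0;-0.008 0 0 0;-0.008 0 0 0;-0.008 0 0 0;-0.008 0 0 0;0 0 0 0;0 0 0 0")

```text
clock: 7.55
position: [0.5204, 0.1229, 0.1248]
ee_rot: [0.437, 0.551, -0.437, 0.562]
ft_force: [-0.8, -0.4, -1.6]
grip_width: 0.195
```

```bash
python3 - <<'E'
from h import *
plan(.5155,-.227,.11,(.2547,-.967))
o=get_obs();c=camera("wrist");crop(c["img"],0,0,560,420,1.4,"pics/w5.png")
c=camera("side");crop(c["img"],280,180,350,260,7,"pics/s5.png")
c=camera("scene");crop(c["img"],250,110,330,190,7,"pics/c5.png")
E
```

```text
t 7.55 pos [0.5204 0.1229 0.1248] F [-0.8107 -0.3649 -1.5573] g 0.19454830437305348
axes x,y,z
 [[ 0.0124 -0.0095 -0.9999]
 [ 0.9714  0.2374  0.0098]
 [ 0.2372 -0.9714  0.0122]]
tool shift [ 0.0181 -0.088   0.3385]
turn about x -0.01787749212815968
```

View pics/w5.png

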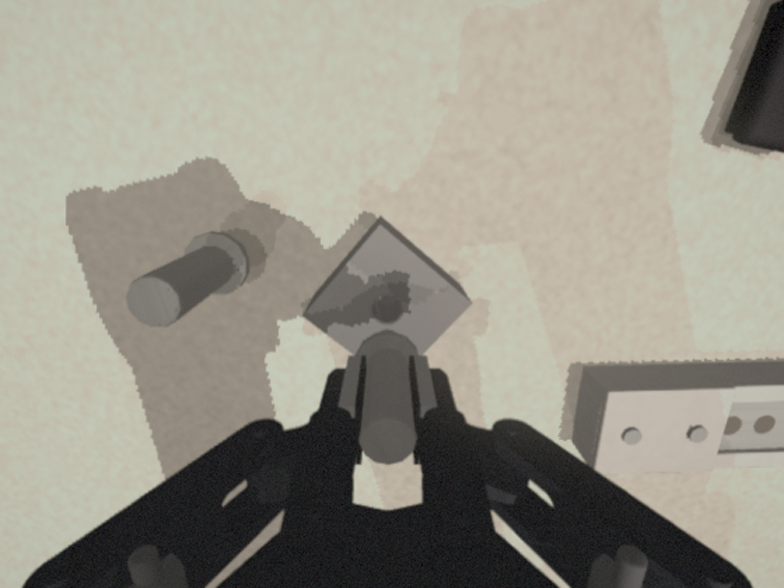

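View pics/s5.png

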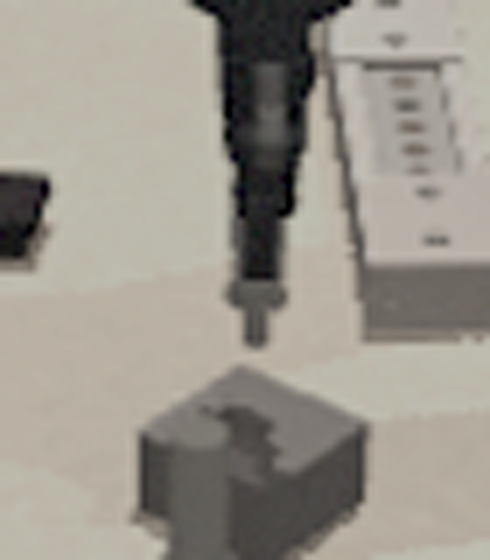

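View pics/c5.png

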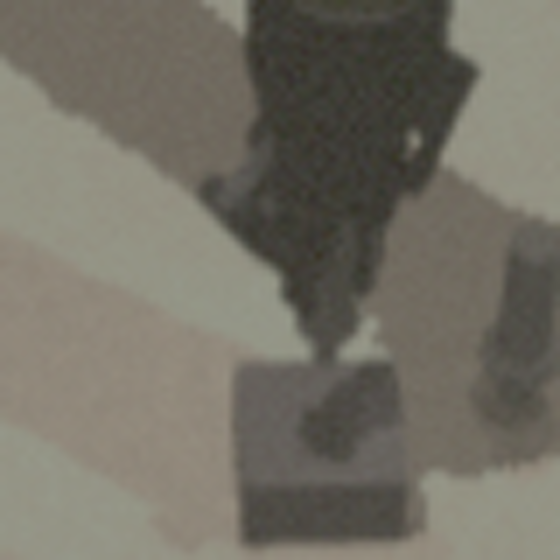

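>>> play_rows(increments="0 -0.0044 0.0165 -0.01;0 -0.0044 0.0165 -0.008;0 -0.0044 0.0165 0;0 -0.0044 0.0165 0;0 -0.0044 0.0165 0;0 -0.0044 0.0165 0;0 -0.0044 0.0165 0;0 -0.0044 0.0165 0;0 -0.0044 0.0165 0;0 -0.0044 0.0165 0;0 -0.0044 0.0165 0;0 -0.0044 0.0165 0;0 -0.0044 0.0165 0;0 -0.0044 0.0165 0;0 -0.0044 0.0165 0;0 -0.0044 0.0165 0;0 -0.0044 0.0165 0;0 -0.0044 0.0165 0;0 0 0 0;0 0 0 0")

```text
clock: 9.7
position: [0.5141, -0.1949, 0.1173]
ee_rot: [0.428, 0.561, -0.433, 0.561]
ft_force: [0.5, -0.0, -1.6]
grip_width: 0.197
```

```bash
python3 - <<'E'
from h import *
plan(.515,-.2273,.10,(.2547,-.967))
E
```

```text
t 9.7 pos [ 0.5141 -0.1949  0.1173] F [ 0.5017 -0.0215 -1.6265] g 0.19654569210275472
axes x,y,z
 [[-0.0038 -0.005  -1.    ]
 [ 0.966   0.2587 -0.005 ]
 [ 0.2587 -0.966   0.0038]]
tool shift [ 0.0175 -0.0074  0.0315]
turn about x 0.0040952929481037235
```

>>> play_rows(increments="0 -0.0012 0.0052 0;0 -0.0012 0.0052 0;0 -0.0012 0.0052 0;0 -0.0012 0.0052 0;0 -0.0012 0.0052 0;0 -0.0012 0.0052 0;0 0 0 0;0 0 0 0;0.006 0 0 0;0.006 0 0 0;0.006 0 0 0;0 0 0 0;0 0 0 0")

```text
clock: 11.0
position: [0.5153, -0.2263, 0.0969]
ee_rot: [0.427, 0.563, -0.431, 0.561]
ft_force: [0.1, -0.1, -1.7]
grip_width: 0.197
```

```bash
python3 - <<'E'
from h import *
plan(.515,-.2273,.0745,(.2547,-.967))
o=get_obs();c=camera("wrist");cv2.imwrite("pics/w6raw.png",c["img"]);crop(c["img"],190,190,370,320,4.4,"pics/w6.png")
c=camera("side");crop(c["img"],310,130,380,220,6,"pics/s6.png")
E
```

```text
t 11.0 pos [ 0.5153 -0.2263  0.0969] F [ 0.1242 -0.1371 -1.6904] g 0.1970468561452009
axes x,y,z
 [[-0.0051 -0.0035 -1.    ]
 [ 0.9649  0.2626 -0.0058]
 [ 0.2627 -0.9649  0.002 ]]
tool shift [ 0.0225 -0.0004  0.0009]
turn about x 0.008216323472931924
```

View pics/w6.png

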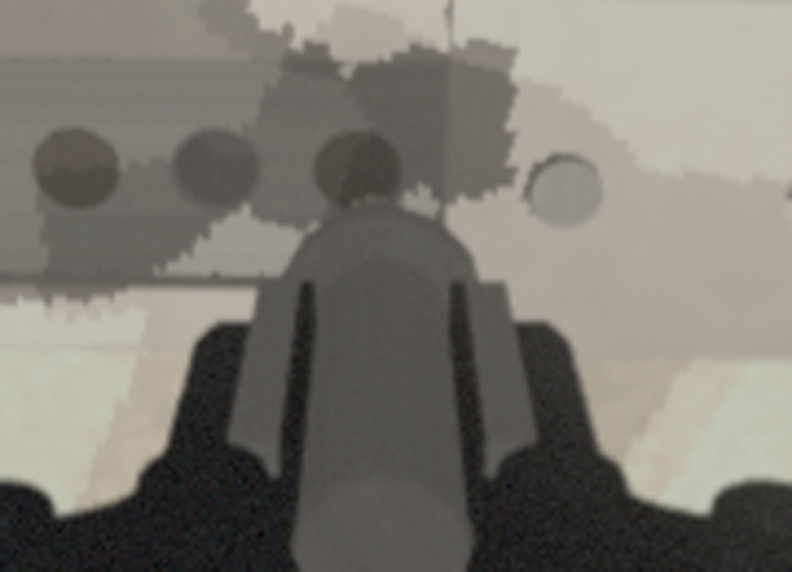

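View pics/s6.png

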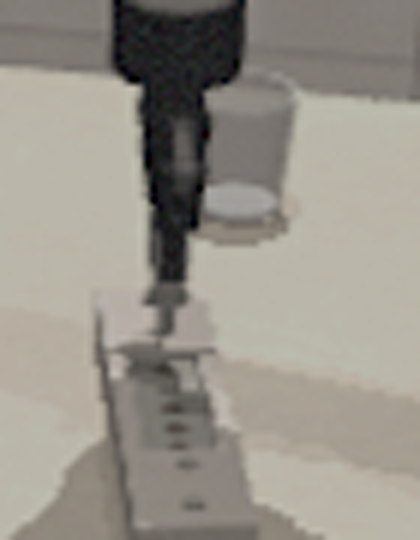

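```bash
python3 - <<'E'
from h import *
np.set_printoptions(precision=4,suppress=True)
o=get_obs();c=camera("wrist")
f=lambda l,s,x,y:[((u+.5)/s-.5+x,(v+.5)/s-.5+y) for u,v in l]
d=toz(c,f([(76,166.5),(216,168.5),(358,171)],4.4,190,190),.03,o);print(d,np.linalg.norm(np.diff(d,axis=0),axis=1))
T=np.array(c["tool_from_camera"])
def pc(p): 
    q=(np.linalg.inv(T)@np.array([*p,1]))[:3]
    return (cv2.projectPoints(q.reshape(1,3),np.zeros(3),np.zeros(3),K(c),np.array(c["distortion"]))[0].ravel()-190+.5)*4.4-.5
for y in (-.002,0,.002):
    print(y,"top",pc((-.0327,y,0)),"top r far",pc((-.0327,y+.009,0)),"collar far edge",pc((.0443-.027,y+.014,0)),"collar bottom far",pc((.0443-.022,y+.014,0)))
E
```

```text
[[ 0.5015 -0.1769  0.03  ]
 [ 0.5074 -0.2     0.03  ]
 [ 0.5133 -0.2234  0.03  ]] [0.0238 0.0241]
-0.002 top [375.9902 574.6879] top r far [375.9572 495.9609] collar far edge [377.7447 224.8063] collar bottom far [377.8702 209.1356]
0 top [375.9829 557.5315] top r far [375.9497 477.9223] collar far edge [377.7468 210.6702] collar bottom far [377.8728 195.3345]
0.002 top [375.9756 540.1839] top r far [375.9423 459.6798] collar far edge [377.749  196.4225] collar bottom far [377.8754 181.4277]
```

```bash
python3 - <<'E'
from h import *
i=cv2.imread("pics/w6raw.png");i=cv2.convertScaleAbs(i,alpha=1.6)
crop(i,240,225,315,275,10,"pics/w6a.png");crop(i,240,275,315,330,10,"pics/w6b.png")
E
```

```text
(no output)
```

View pics/w6a.png

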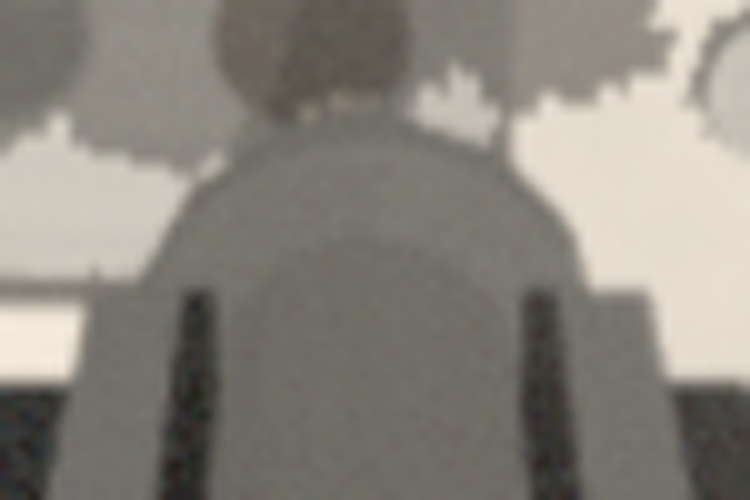

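View pics/w6b.png

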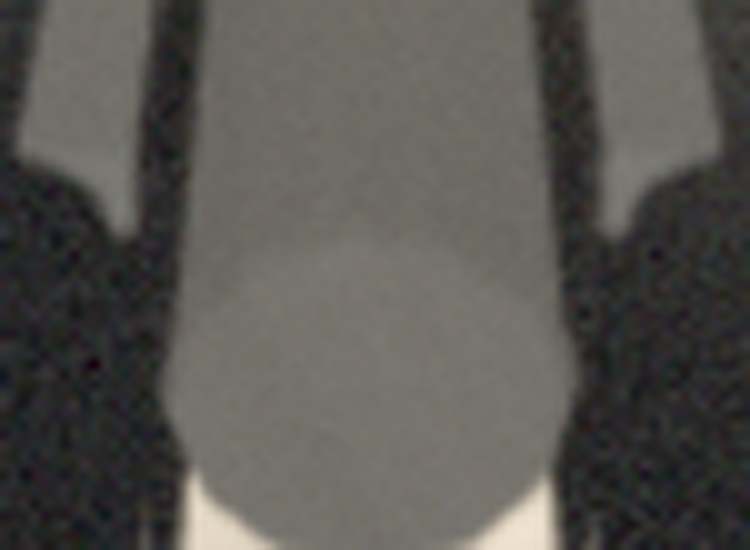

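>>> play_rows(increments="0.006 0 0 0;0.006 0 0 0;0.004 0 0 0;0 0 0 0;0.001 0 0 0;0.001 0 0 0;0 0 0 0")

```text
clock: 11.85
position: [0.5155, -0.2266, 0.0779]
ee_rot: [0.427, 0.562, -0.431, 0.561]
ft_force: [0.7, 0.2, -1.5]
grip_width: 0.197
```

```bash
python3 - <<'E'
from h import *
plan(.515,-.2273,.0743,(.2547,-.967))
E
```

```text
t 11.85 pos [ 0.5155 -0.2266  0.0779] F [ 0.6587  0.2198 -1.5233] g 0.19717681300919504
axes x,y,z
 [[-0.0042 -0.0039 -1.    ]
 [ 0.965   0.2623 -0.0051]
 [ 0.2623 -0.965   0.0027]]
tool shift [ 0.0036 -0.0006  0.0005]
turn about x 0.007886655161352174
```

>>> play_rows(increments="0.0015 0 0 0;0 0 0 0;0.001 0 0 0;0 0 0 0")

```text
clock: 12.25
position: [0.5157, -0.2267, 0.0756]
ee_rot: [0.427, 0.562, -0.431, 0.562]
ft_force: [0.2, -0.1, -1.5]
grip_width: 0.197
```

>>> play_rows(increments="0.0007 0 0 0;0 0 0 0")

```text
clock: 12.45
position: [0.5158, -0.2267, 0.0749]
ee_rot: [0.427, 0.562, -0.431, 0.562]
ft_force: [0.2, -0.3, -1.4]
grip_width: 0.195
```

>>> play_rows(increments="0.0005 0 0 0;0 0 0 0")

```text
clock: 12.65
position: [0.5158, -0.2268, 0.0744]
ee_rot: [0.427, 0.562, -0.431, 0.562]
ft_force: [0.2, -0.1, -1.4]
grip_width: 0.194
```

>>> play_rows(increments="0.0004 0 0 0")

```text
clock: 12.75
position: [0.516, -0.2268, 0.0743]
ee_rot: [0.428, 0.562, -0.431, 0.562]
ft_force: [-1.2, 0.5, 5.3]
grip_width: 0.195
```

>>> play_rows(increments="0.0004 0 0 0")

```text
clock: 12.85
position: [0.5161, -0.2268, 0.0743]
ee_rot: [0.427, 0.562, -0.431, 0.562]
ft_force: [-1.9, 1.1, 4.8]
grip_width: 0.198
```

>>> play_rows(increments="0.0004 0 0 0")

```text
clock: 12.95
position: [0.5161, -0.2268, 0.0743]
ee_rot: [0.427, 0.562, -0.431, 0.562]
ft_force: [-3.5, 0.5, 6.5]
grip_width: 0.193
```

>>> play_rows(increments="0.0002 -0.0003 -0.002 0;0.0002 -0.0002 -0.002 0;0.0002 -0.0002 -0.002 0")

```text
clock: 13.25
position: [0.5146, -0.2222, 0.0743]
ee_rot: [0.428, 0.56, -0.432, 0.563]
ft_force: [0.1, -1.8, 1.4]
grip_width: 0.202
```

>>> play_rows(increments="0.0002 -0.0001 -0.002 0;0.0002 -0.0001 -0.002 0;0.0002 -0.0001 -0.002 0")

```text
clock: 13.55
position: [0.5133, -0.2168, 0.0743]
ee_rot: [0.428, 0.559, -0.432, 0.564]
ft_force: [-0.4, -1.5, 3.2]
grip_width: 0.196
```

```bash
cat > st.py <<'E'
from h import *
o=get_obs();R=Ro.from_quat(o["ee_rot"]).as_matrix();tip=o["position"]+R@np.array([.0443,-.0005,0])
d=tip[:2]-np.array([.5075,-.1997]);n=np.array([.967,.2547]);u=np.array([-.2547,.967])
print("t",o["clock"],"tip",np.round(tip,4),"perp mm",1e3*d@n,"along from hole mm",1e3*d@u,"F",np.round(o["ft_force"],1),"g",o["grip_width"]);print(np.round(R.T,4))
E
python3 st.py
```

```text
t 13.55 tip [ 0.5129 -0.2173  0.03  ] perp mm 0.7391888605420193 along from hole mm -18.39251261948546 F [-0.4 -1.5  3.2] g 0.19635206228854574
[[ 1.500e-03 -8.100e-03 -1.000e+00]
 [ 9.653e-01  2.612e-01 -7.000e-04]
 [ 2.612e-01 -9.653e-01  8.200e-03]]
```

>>> play_rows(increments="0.0002 -0.0003 -0.002 0;0.0002 -0.0003 -0.002 0;0.0002 -0.0003 -0.002 0;0.0002 -0.0002 -0.002 0")

```text
clock: 13.95
position: [0.5108, -0.2095, 0.0743]
ee_rot: [0.428, 0.558, -0.432, 0.565]
ft_force: [1.5, -3.0, 4.9]
grip_width: 0.197
```

```bash
python3 st.py
```

```text
t 13.95 tip [ 0.5105 -0.2101  0.03  ] perp mm 0.28984154579994 along from hole mm -10.798655255040098 F [ 1.5 -3.   4.9] g 0.19663840761754606
[[ 0.0038 -0.0096 -0.9999]
 [ 0.9654  0.2609  0.0012]
 [ 0.2609 -0.9653  0.0103]]
```

>>> play_rows(increments="0.0002 -0.0002 -0.002 0;0.0002 -0.0001 -0.002 0;0.0002 0 -0.002 0")

```text
clock: 14.25
position: [0.5092, -0.204, 0.0742]
ee_rot: [0.428, 0.558, -0.432, 0.565]
ft_force: [0.5, -4.2, 5.2]
grip_width: 0.195
```

>>> play_rows(increments="0.0003 0 -0.0015 0;0.0003 0 -0.0015 0")

```text
clock: 14.45
position: [0.5082, -0.2006, 0.0734]
ee_rot: [0.428, 0.558, -0.432, 0.565]
ft_force: [-0.5, 0.2, -1.9]
grip_width: 0.191
```

```bash
python3 st.py
```

```text
t 14.45 tip [ 0.5079 -0.2012  0.0291] perp mm -0.005761141748481719 along from hole mm -1.546737367292748 F [-0.5  0.2 -1.9] g 0.19077620366181355
[[ 0.0046 -0.0104 -0.9999]
 [ 0.9655  0.2606  0.0018]
 [ 0.2605 -0.9654  0.0112]]
```

The force has dropped to zero and the tip is 0.9 mm below the strip face, so it has entered the hole. I'll centre it and lower it gently.

>>> play_rows(increments="0.0008 0 -0.001 0;0.001 0 -0.0003 0;0.001 0 0 0;0.001 0 0 0")

```text
clock: 14.85
position: [0.5071, -0.198, 0.0678]
ee_rot: [0.428, 0.559, -0.431, 0.564]
ft_force: [1.5, -1.2, -1.1]
grip_width: 0.196
```

```bash
python3 st.py
```

```text
t 14.85 tip [ 0.5067 -0.1985  0.0235] perp mm -0.4506684448918805 along from hole mm 1.3768053560929725 F [ 1.5 -1.2 -1.1] g 0.19599087604055995
[[ 2.800e-03 -8.700e-03 -1.000e+00]
 [ 9.652e-01  2.616e-01  4.000e-04]
 [ 2.616e-01 -9.651e-01  9.100e-03]]
```

>>> play_rows(increments="0.001 0.0002 0.0004 0;0.002 0 0 0;0.002 0 0 0;0 0 0 0")

```text
clock: 15.25
position: [0.5071, -0.1982, 0.0617]
ee_rot: [0.428, 0.559, -0.432, 0.564]
ft_force: [2.4, -1.3, -1.5]
grip_width: 0.19
```

```bash
python3 st.py
```

```text
t 15.25 tip [ 0.5067 -0.1986  0.0174] perp mm -0.540042209179534 along from hole mm 1.2469107282436058 F [ 2.4 -1.3 -1.5] g 0.18955759506782946
[[ 1.900e-03 -7.900e-03 -1.000e+00]
 [ 9.652e-01  2.614e-01 -3.000e-04]
 [ 2.614e-01 -9.652e-01  8.100e-03]]
```

>>> play_rows(increments="0.001 0.0004 0.0005 0;0.002 0 0 0;0.002 0 0 0;0 0 0 0")

```text
clock: 15.65
position: [0.5071, -0.1982, 0.0559]
ee_rot: [0.428, 0.56, -0.432, 0.563]
ft_force: [1.4, -1.2, -3.6]
grip_width: 0.199
```

```bash
python3 st.py
```

```text
t 15.65 tip [ 0.5067 -0.1987  0.0116] perp mm -0.5325440634022462 along from hole mm 1.2219721069082774 F [ 1.4 -1.2 -3.6] g 0.19909842856034485
[[ 7.000e-04 -7.200e-03 -1.000e+00]
 [ 9.652e-01  2.616e-01 -1.200e-03]
 [ 2.616e-01 -9.652e-01  7.100e-03]]
```

Going well; 3.6 mm left.

>>> play_rows(increments="0.001 0.0003 0.0003 0;0.001 0 0 0;0 0 0 0")

```text
clock: 15.95
position: [0.5072, -0.1982, 0.0535]
ee_rot: [0.428, 0.56, -0.432, 0.563]
ft_force: [1.3, -0.6, -2.8]
grip_width: 0.197
```

>>> play_rows(increments="0.0005 0.0001 0.0002 0;0 0 0 0")

```text
clock: 16.15
position: [0.5072, -0.1983, 0.0529]
ee_rot: [0.428, 0.56, -0.432, 0.563]
ft_force: [1.9, -1.0, -2.1]
grip_width: 0.196
```

>>> play_rows(increments="0.0005 0 0 0;0 0 0 0")

```text
clock: 16.35
position: [0.5072, -0.1983, 0.0525]
ee_rot: [0.428, 0.56, -0.432, 0.563]
ft_force: [1.6, -1.0, -0.7]
grip_width: 0.193
```

>>> play_rows(increments="0.0003 0 0 0")

```text
clock: 16.45
position: [0.5073, -0.1983, 0.0525]
ee_rot: [0.428, 0.56, -0.432, 0.563]
ft_force: [-1.3, 0.3, 4.5]
grip_width: 0.195
```

>>> play_rows(increments="0.0003 0 0 0")

```text
clock: 16.55
position: [0.5073, -0.1983, 0.0524]
ee_rot: [0.428, 0.56, -0.432, 0.563]
ft_force: [-2.2, -0.3, 4.9]
grip_width: 0.196
```

>>> play_rows(increments="0.0003 0 0 0")

```text
clock: 16.65
position: [0.5073, -0.1983, 0.0524]
ee_rot: [0.428, 0.56, -0.432, 0.563]
ft_force: [-2.0, -0.4, 5.8]
grip_width: 0.192
```

>>> play_rows(increments="0 0 0 0;0 0 0 0")

```text
clock: 16.85
position: [0.5073, -0.1983, 0.0525]
ee_rot: [0.428, 0.56, -0.432, 0.563]
ft_force: [-1.0, 0.6, 1.9]
grip_width: 0.197
```

>>> play_rows(increments="0 0 0 0;0 0 0 0;0 0 0 0;0 0 0 0;0 0 0 0;0 0 0 0", hand=-0.2)

```text
clock: 17.45
position: [0.5069, -0.1977, 0.0517]
ee_rot: [0.428, 0.561, -0.432, 0.563]
ft_force: [0.5, -0.0, -0.9]
grip_width: 0.595
```

```bash
python3 - <<'E'
from h import *
o=get_obs();print(o["grip_width"],o["ft_force"])
c=camera("wrist");crop(c["img"],150,150,410,345,3,"pics/w7.png")
E
```

```text
0.5950957253763266 [ 0.45485829 -0.02970411 -0.91736086]
```

View pics/w7.png

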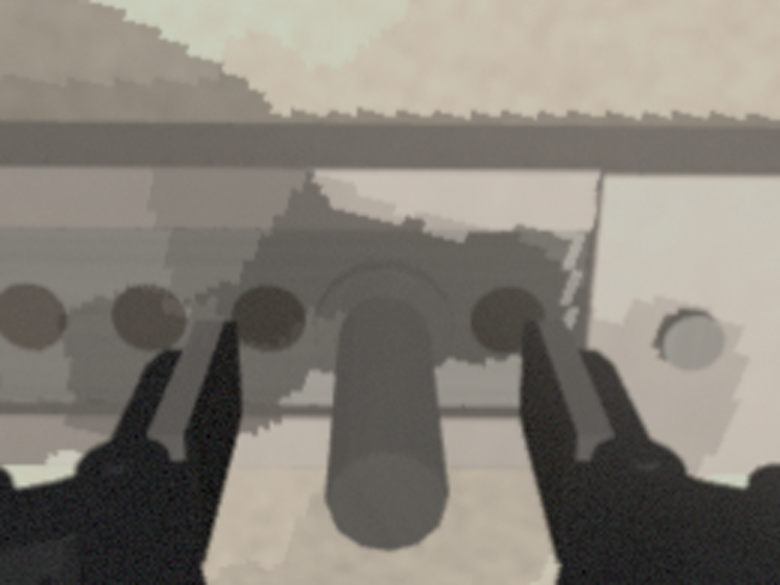

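The picture shows the pin standing centred between the open fingers, with its collar flat on the strip at crop (387,310). The four plugs are visible to either side. I'll retreat upward slowly.

>>> play_rows(increments="-0.006 0 0 0;-0.008 0 0 0;-0.008 0 0 0;-0.01 0 0 0;-0.01 0 0 0;-0.01 0 0 0;-0.012 0 0 0;-0.015 0 0 0;-0.015 0 0 0;-0.015 0 0 0;0 0 0 0;0 0 0 0")

```text
clock: 18.7
position: [0.5078, -0.197, 0.1726]
ee_rot: [0.428, 0.559, -0.431, 0.564]
ft_force: [-0.3, -0.1, -0.4]
grip_width: 0.599
```

```bash
python3 - <<'E'
from h import *
o=get_obs();print(o["clock"],o["position"],o["ft_force"])
c=camera("wrist");crop(c["img"],190,130,370,250,4.4,"pics/w8.png")
c2=camera("side");crop(c2["img"],305,150,375,235,7,"pics/s8.png")
c3=camera("scene");crop(c3["img"],0,0,560,420,1.4,"pics/c8.png")
h=np.array([.5073,-.1983])
for z in (.085,.035): print(proj(c,[(*h,z)],o),proj(c2,[(*h,z)]))
E
```

```text
18.7 [ 0.50778835 -0.19701774  0.17258543] [-0.34591473 -0.05017204 -0.40621681]
[[276.25933906 219.01104032]] [[338.17016755 180.49503677]]
[[275.88877341 201.28395344]] [[337.52191615 193.44835155]]
```

View pics/w8.png

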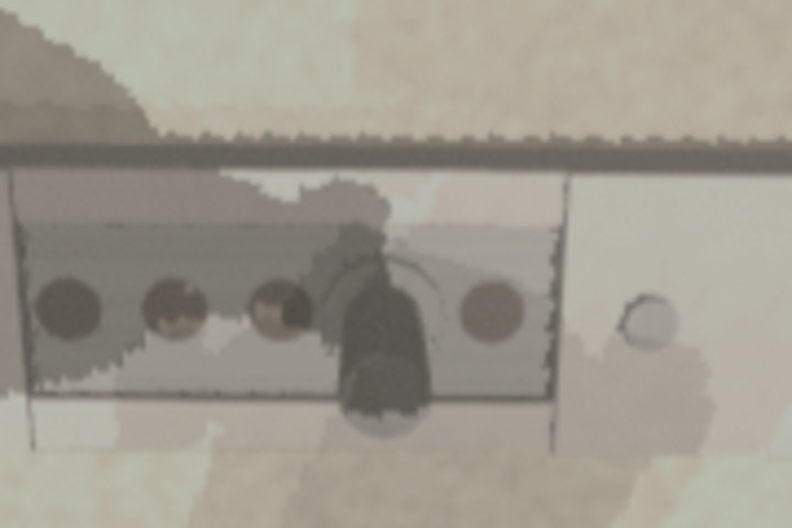

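View pics/s8.png

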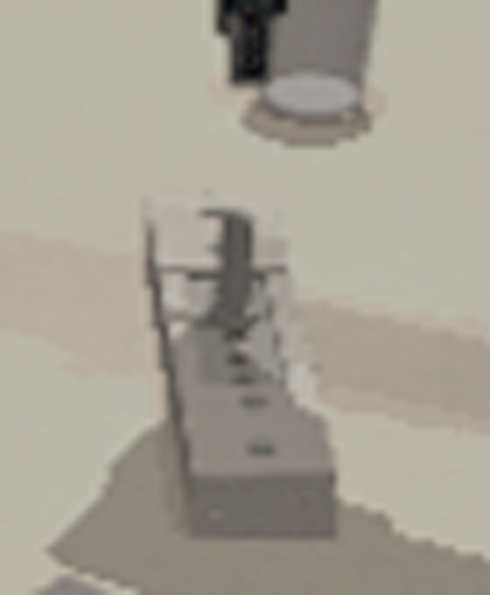

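View pics/c8.png

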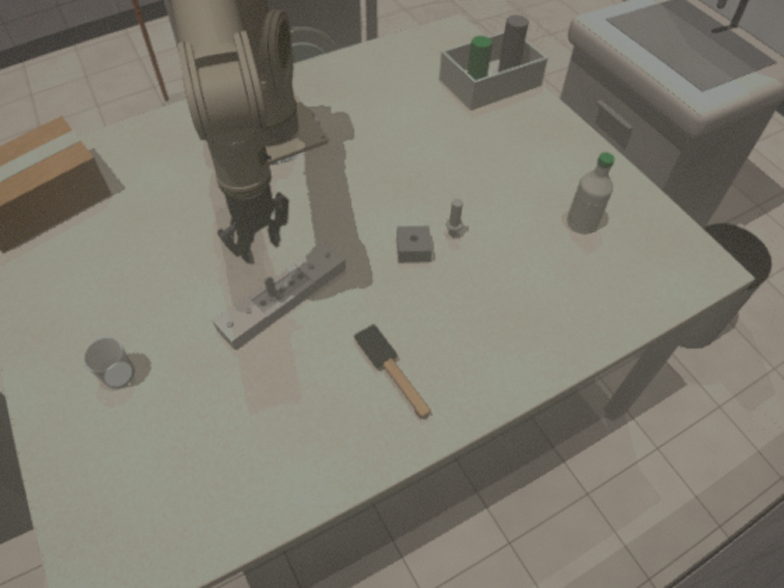

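The pin stands upright in the hole: its top is at raw (277,220) in the wrist view, against (276,219) predicted for a seated pin. The cup, brush and bottle are where they were. Handing in.

```bash
python3 -c "
from workcell import workorder; print(workorder.hand_in())"
```

```text
the job is handed in; nothing more can be done
None
```

The smaller pin is fitted in the rail's open hole, released and standing upright, and the job is handed in at about 19 s of the 72 s allowed. No verdict was reported.

- **Fitting:** I took the pin from the grey block and set it down near the window's −y end, about 49 mm from the middle. It slid along the centreline over one plug until it dropped into the hole. Readings during the slide showed net contact of roughly 3 to 8 N, against the 25 N limit.
- **Seating:** The arm stopped at a TCP height of 52.4 mm, against 52.3 mm expected with the collar fully home. Contact was then about 6–8 N.
- **Last checks:** The wrist view after release shows the collar flat on the strip, and the pin's top is within about 1 px of where a seated, upright pin should appear. The force on the tool reads about zero after the retreat. The cup, hairbrush, bottle and the larger pin look unmoved.
- **What disagreed:** The pin's final position is about 1.3 mm further along the strip than my estimate of the hole from the images. The tool also drifted up to about 0.9° off vertical during the moves and stood about 0.4° off at release.

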